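# Change the dirty fuel filter in its spring clips

## Robot

A 6-joint arm with a two-finger parallel gripper is mounted at the origin on a cart in front of the work surface, level with it; the furniture and walls round the work are solid. World frame = base frame: x ahead of the robot, y to its left, z up, the work surface at z = 0. Lengths are in m, angles in rad, forces in N, time in s.
With the tool pointing down it reaches from about 0.375 to 0.925 m from the base axis. Payload 5.7 kg.
Tool frame: the origin (TCP) lies between the finger pads; the fingertips stand ahead of it and the grasp point (between the pads) lies 3 mm ahead of it (arm.tip_reach is the z of the fingertips in the tool frame, in m); z points along the fingers, y is the line along which they close (so a half turn about z gives the same grasp; the last joint's range is limited). The gripper opens to 88 mm and grips with 3 to 60 N. Pads are 20 mm wide; open, the fingers measure 115 mm over their backs; the gripper's body (75 mm by 178 mm) begins 61 mm behind the grasp point.
Start: joints at [-1.37, 0.359, 1.51, -0, 1.272, -0.115], TCP at [0.186, -0.57, 0.245] pointing down, gripper open.
Joint ranges: [-2.97, 2.97], [-1.01, 2.36], [0.21, 2.38], [-0.96, 4.11], [0.2, 2.71], [-2.98, 2.98]. Speed limits (rad/s): [2.39, 2.39, 3.14, 3.14, 3.14, 3.14].

## Interface

Orientations are given as a rotation vector (axis times angle).
In Python, from bench import arm, optics gives the robot as it stands.
- The arm moves only by the shell command python3 -m pendant 'ROWS' [OPENING] [FORCE]. ROWS is a JSON list of rows, 1 to 8 of them, each of 6 numbers: dx, dy, dz in m, then a rotation vector rx, ry, rz in rad; each row shifts and turns the commanded pose from where the row before left it, along the tool's axes as they then stand; what a row does not reach is not made up. A row lasts 1/10 s, in which the tool goes at most 0.05 m and 0.15 rad, less where a joint would pass 70% of its speed; a pose out of reach is approached as far as the arm can. OPENING is the opening from 0.0 (shut) to 1.0 (fully open), set as the command begins (- or left out keeps the last). The fingers move at their own pace and stop on an object; FORCE is the grip in N (left out, the last holds). Time passes only in rows, so rows that do not move let the fingers close. It prints the time, the measured TCP pose, the force, the opening and the grip force at its end.
- arm.read_state(): the state, without advancing time (a new reading comes with each control period).
- optics.camera(name): name is "scene" or "top" or "wrist"; returns the picture (420x560x3 uint8, blue, green, red); there is no depth.
- optics.calibration(name): a dict with "fov_y" (degrees; the focal length in pixels is half the picture's height over the tangent of half this angle, whatever the lens; pixels are square), "cx", "cy" (the principal point, pixels), "D" ([k1, k2, p1, p2, k3] as OpenCV has them; the pictures are not rectified), "view" (4x4, takes a point from world to camera coordinates); the wrist camera has in their place "T_tool_cam" (4x4, takes a point from camera to tool coordinates, whose origin is the TCP and whose axes are the flange's). Camera axes: x right, y down, z forward; pixel columns grow to the right and rows downward; lengths in m; the calibration is good to about 2 mm. A picture is of the moment at which its call begins: read the wrist's pose just before it. calibration takes no time and is no camera call.
- arm.hand_in(): hands the job in; it is judged then, once.
Trained networks look in the newest picture that a camera, given by its name, has taken for a name from the list of things; names that differ only in an ending like _2 or _b are one class to them, and where a whole thing is asked for, a point or a joint stands for the part that bears it (a point fixed in the world has none). Each returns a list of dicts, best first, with "p" (0 to 1); they miss things now and then, are a little off and sometimes report something else, mostly with a low value. They report only what shows in the picture. A call takes as long as a camera call.
- optics.find_in(camera, target): "location" ([column, row] in pixels, amid what is visible of it).
The state is a dict: "clock": time; "q": joint angles; "dq": joint speeds; "effort": joint torques, N m; "ee_pos": TCP position; "tcp_rot": TCP orientation; "contact_force": force on the tool from outside, world axes, zero at the start; "ft_torque": the same for the moment, N m; "width": opening from 0.0 (shut) to 1.0 (fully open); "gripper_force": force on a finger pad.
Only numpy, scipy, OpenCV 4.12 (cv2) and the standard library are available. Lean on these libraries where they do the work, as an engineer would, in place of code of your own. Each camera call takes 0.05 s, during which the arm holds its last target. There are 200 camera calls.

## Task

Change the dirty fuel filter on the black steel carrier: pull the grimy brown one up out of its spring clips and lay it in the steel drip tray, then take the new filter out of its carton and press it fully home in the two clips you emptied, with its brass nipple pointing the same way as on the clean filter beside it. Leave that clean filter in its clips, don't drop the filters in from a height, and don't knock the tools on the bench about.

Things in the scene. Friction and masses are not known exactly. Their poses are not given: they have to be found in the camera images.
- carrier: fixed black sheet-steel filter carrier left of the vice, 220 x 170 mm; origin on the bench under its centre; x runs along the filters, towards their brass nipples, y to the left. Two stations side by side, 85 mm apart, each with two sprung C clips open at the top. Plate top 10 mm above the bench; a copper pipe (top at 18 mm) runs along y = 0 between the stations
- seat_left (a point): where a filter's mid-length on its axis lies when home in the left (+y) station, 45 mm above the bench; axes as the carrier's. Its clips, each 14 mm wide, grip the can 36 mm either side of the middle, leaving 58 mm between them free for fingers; their flared lips reach 22 mm above and 23 mm either side of the axis. A filter goes straight up or down
- seat_right (a point): the same for the right (-y) station: a filter pulled up meets a peak of about 15 to 20 N some 5 mm above its seat, then the lips let go and it is free at about 15 mm; one pressed down meets the lips about 22 mm above its seat, takes 4 to 8 N and snaps home
- old_filter: grimy dark-brown in-line fuel filter with a rusty band, loose, held in one of the two stations: can 38 mm diameter and 110 mm long, with a hose nipple at each end (158 mm over all), 0.18 kg; origin on its axis at mid-length; x along the axis towards its brass nipple (the other nipple is dark). It can be turned about its own axis at will.
- clean_filter: clean aluminium-coloured filter with a blue band in the other station, same size and axes; it stays where it is
- clean_filter_outlet (a point): tip of the clean filter's brass nipple, 80 mm from its origin
- new_filter: new filter, aluminium-coloured with a blue band, black nipple at one end and brass at the other, same size and axes, lying loose in the open carton on card cradles with its axis 30 mm above the bench, brass nipple to the carton's +x
- new_filter_outlet (a point): tip of the new filter's brass nipple, 80 mm from its origin along its x
- carton: fixed open cardboard box right of the drip tray, 180 x 110 mm outside, walls 3 mm thick and 34 mm high; origin on the bench under its centre, long side along x; the floor is free between its two cradles (at x = -40 and +40 mm)
- drip_tray: fixed shallow sheet-steel tray right of the vice, 200 x 140 mm outside, 24 mm high, floor 2.5 mm thick; origin on the bench under its centre, long side along x. A filter lies along x in it with its axis about 22 mm above the bench. The vice between tray and carrier stands up to 175 mm above the bench: carry things over it
- screwdriver_red: loose red-handled screwdriver, 210 mm, on the bench left of the carrier; origin under its centre
- tape_measure: loose yellow tape measure, 89 mm, behind the drip tray
- c_clamp: loose blue G clamp, 106 mm, behind the gap between tray and carton

How it is judged:
On the way, in this order (a step that is already met when the one before it is completed fails the run):
1. the dirty filter is out of its clips, lifted clear above the carrier (z of old_filter in the frame of carrier above 0.075 m and z of new_filter in the frame of carton below 0.06 m), for 0.1 s.
2. the dirty filter lies flat in the drip tray, let go (x of old_filter in the frame of drip_tray between -0.055 and 0.055 m and y of old_filter in the frame of drip_tray between -0.055 and 0.055 m and z of old_filter in the frame of drip_tray below 0.03 m and angle between old_filter's own x axis and vertical between 1.45 and 1.69 rad and linear speed of old_filter below 0.05 m/s and contact force between old_filter and the fingers below 0.1 N), for 0.2 s.
At the end, for the whole second after the job is handed in: dirty filter flat and at rest in the drip tray (centre within 55 mm of its centre each way); new filter at rest, home in the emptied clips (3 mm in height, 5 sideways, 10 lengthways, 0.06 rad), brass nipple on the same side as the clean filter's; clean filter still seated (x of old_filter in the frame of drip_tray between -0.055 and 0.055 m and y of old_filter in the frame of drip_tray between -0.055 and 0.055 m and z of old_filter in the frame of drip_tray below 0.03 m and angle between old_filter's own x axis and vertical between 1.45 and 1.69 rad and linear speed of old_filter below 0.05 m/s and ((z of new_filter in the frame of seat_left between -0.004 and 0.003 m and y of new_filter in the frame of seat_left between -0.005 and 0.005 m and x of new_filter in the frame of seat_left between -0.01 and 0.01 m) or (z of new_filter in the frame of seat_right between -0.004 and 0.003 m and y of new_filter in the frame of seat_right between -0.005 and 0.005 m and x of new_filter in the frame of seat_right between -0.01 and 0.01 m)) and angle between the x axis of new_filter and the x axis of carrier, either way round below 0.06 rad and x of new_filter_outlet in the frame of carrier above 0.05 m and linear speed of new_filter below 0.03 m/s and ((z of clean_filter in the frame of seat_left between -0.004 and 0.003 m and y of clean_filter in the frame of seat_left between -0.005 and 0.005 m and x of clean_filter in the frame of seat_left between -0.01 and 0.01 m) or (z of clean_filter in the frame of seat_right between -0.004 and 0.003 m and y of clean_filter in the frame of seat_right between -0.005 and 0.005 m and x of clean_filter in the frame of seat_right between -0.01 and 0.01 m))); the robot touches nothing.
It fails at once if the clean filter is disturbed in its clips (moved more than 6 mm) (distance of clean_filter from where it was at the start of the episode above 0.006 m).
It fails at once if a filter is dropped from a height (falls out of the hand by more than about 35 mm: faster than 0.8 m/s while the fingers do not touch it) ((contact force between old_filter and the fingers below 0.05 N and linear speed of old_filter above 0.8 m/s) or (contact force between new_filter and the fingers below 0.05 N and linear speed of new_filter above 0.8 m/s)).
It fails at once if a tool on the bench is knocked away (moved more than 30 mm) (distance of any of screwdriver_red, tape_measure, c_clamp from where it was at the start of the episode above 0.03 m).
It also fails if it takes over 64 s, if anything falls off the work surface, if the arm or the gripper's body presses on something with over 40 N, if the wrist force passes 120 N, or if a joint passes its speed limit or range.

## Working session

There is one attempt and no reset: what is moved stays moved. The work goes in short steps, Python scripts to look and compute and a shell command to move; the robot and the scene stay as the last step left them, time stands still between calls to the robot, and variables do not carry over. Pictures are saved under pics/ and viewed, at most 10 in all, crops included, and the job is handed in when it is done.

```bash
ls; mkdir -p pics; cat > h.py <<'E'
import numpy as np, cv2
from scipy.spatial.transform import Rotation as R
from bench import arm, optics
def cam(name):
    c=optics.calibration(name); f=210/np.tan(np.radians(c["fov_y"])/2)
    K=np.array([[f,0,c["cx"]],[0,f,c["cy"]],[0,0,1]])
    if "view" in c: V=np.array(c["view"])
    else:
        s=arm.read_state(); T=np.eye(4); T[:3,:3]=R.from_rotvec(s["tcp_rot"]).as_matrix(); T[:3,3]=s["ee_pos"]
        V=np.linalg.inv(T@np.array(c["T_tool_cam"]))
    return K,np.array(c["D"],float),V
def ray(cm,px,z):
    K,D,V=cm
    u=cv2.undistortPoints(np.array(px,float).reshape(-1,1,2),K,D).reshape(-1,2)
    d=np.c_[u,np.ones(len(u))]@V[:3,:3]; o=-V[:3,:3].T@V[:3,3]
    return o+d*((z-o[2])/d[:,2])[:,None]
def proj(cm,P):
    K,D,V=cm
    return cv2.projectPoints(np.array(P,float).reshape(-1,3),cv2.Rodrigues(V[:3,:3])[0],V[:3,3],K,D)[0].reshape(-1,2)
E
python3 - <<'E'
from h import *
np.set_printoptions(precision=3,suppress=True)
s=arm.read_state(); print(s, arm.tip_reach)
for n in ["top","scene"]:
    im=optics.camera(n); cv2.imwrite(f"pics/{n}0.png",im); cm=cam(n); print(n,cm[2])
    for t,z in [("old_filter",.045),("clean_filter",.045),("clean_filter_outlet",.045),("new_filter",.03),("new_filter_outlet",.03),("carton",.02),("drip_tray",.01),("carrier",.01),("c_clamp",0.01),("tape_measure",.03),("screwdriver_red",.01)]:
        for r in optics.find_in(n,t)[:2]: print(t,round(r["p"],2),np.array(r["location"]),ray(cm,[r["location"]],z)[0])
E
```

```text
pics
{'clock': 0.0, 'q': array([-1.37 ,  0.36 ,  1.511,  0.   ,  1.273, -0.115]), 'dq': array([ 0.001, -0.001,  0.   , -0.   ,  0.   , -0.001]), 'effort': array([  0.001, -51.537, -27.073,   0.068,   0.035,  -0.   ]), 'ee_pos': array([ 0.186, -0.57 ,  0.244]), 'tcp_rot': array([-3.101, -0.494,  0.   ]), 'contact_force': array([ 0.047, -0.241, -0.263]), 'ft_torque': array([ 0.032, -0.017, -0.035]), 'gripper_force': 0.0, 'width': 1.0010783047278917} 0.022
top [[ 0.422 -0.906 -0.005 -0.143]
 [-0.87  -0.404 -0.284  0.584]
 [ 0.255  0.124 -0.959  1.226]
 [ 0.     0.     0.     1.   ]]
old_filter 0.93 [178.2 189.6] [0.506 0.444 0.045]
old_filter 0.39 [421.  297.2] [ 0.514 -0.377  0.045]
clean_filter 0.78 [202.5 203.7] [0.497 0.351 0.045]
clean_filter 0.44 [405.1 252.9] [ 0.62  -0.287  0.045]
clean_filter_outlet 0.62 [200.5 198.5] [0.51  0.364 0.045]
new_filter 0.93 [423. 298.] [ 0.518 -0.387  0.03 ]
new_filter 0.28 [345.4 261.6] [ 0.521 -0.132  0.03 ]
new_filter_outlet 0.76 [416.9 298.1] [ 0.51 -0.37  0.03]
carton 0.77 [414.8 301.4] [ 0.5   -0.371  0.02 ]
drip_tray 0.58 [345.9 260.1] [ 0.5
[... 540 characters left out ...]
9 0.418 0.045]
clean_filter 0.71 [216.4 286.9] [0.487 0.445 0.045]
clean_filter 0.61 [238.4 266.9] [0.508 0.362 0.045]
clean_filter_outlet 0.78 [240.2 270.6] [0.494 0.366 0.045]
new_filter 0.72 [397.9 176.9] [ 0.512 -0.37   0.03 ]
new_filter_outlet 0.56 [230.2 293.6] [0.457 0.425 0.03 ]
new_filter_outlet 0.51 [394.8 172.6] [ 0.538 -0.387  0.03 ]
carton 0.85 [386.4 177.9] [ 0.545 -0.346  0.02 ]
drip_tray 0.6 [359.7 208.4] [ 0.493 -0.131  0.01 ]
carrier 0.67 [229.9 290.2] [0.483 0.41  0.01 ]
c_clamp 0.65 [217.6 287.6] [0.512 0.43  0.01 ]
c_clamp 0.5 [361.7 173.7] [ 0.636 -0.313  0.01 ]
screwdriver_red 0.98 [158.7 338.5] [0.47  0.618 0.01 ]
screwdriver_red 0.56 [233.4 292. ] [0.471 0.407 0.01 ]
```

```bash
python3 - <<'E'
import cv2
im=cv2.imread("pics/top0.png")
cv2.imwrite("pics/top0crop.png",cv2.resize(im[130:330,110:470],(800,444),interpolation=cv2.INTER_CUBIC))
E
```

```text
(no output)
```

View pics/top0crop.png

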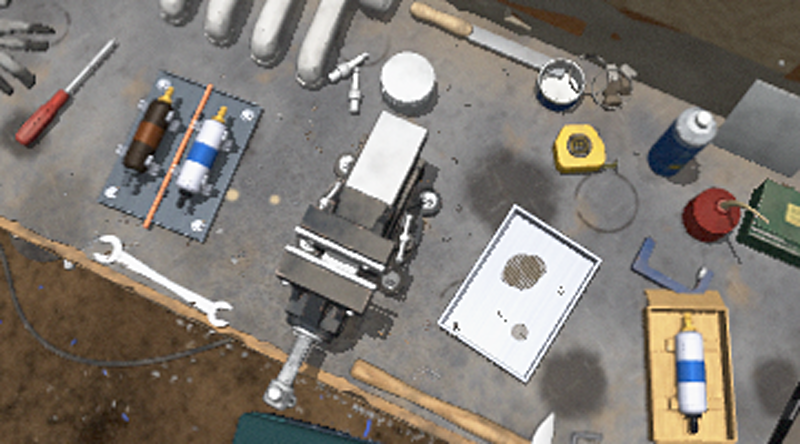

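The top picture shows the dirty filter in the left station (crop ~150,130) and the clean one in the right (200,150). Both brass nipples point away from the robot. The tray's centre is at about (520,293). The new filter is in the carton at about (690,375), brass end away.

```bash
python3 - <<'E'
from h import *
np.set_printoptions(precision=3,suppress=True)
cm=cam("top"); c=lambda L:np.array(L,float)/(800/360)+[110,130]
for n,L,z in [("carrier",[(162,70),(262,105),(205,242),(100,203)],.01),("tray",[(515,205),(602,262),(527,382),(437,325)],.024),
  ("old",[(168,90),(137,175)],.045),("clean",[(222,110),(182,203)],.045),("new",[(687,320),(692,428)],.03)]:
    P=ray(cm,c(L),z); d=P[0]-P[-1]; print(n,P.mean(0),"yaw",np.arctan2(d[1],d[0]),np.linalg.norm(d)); print(P[:,:2].tolist())
s=arm.read_state(); print(R.from_rotvec(s["tcp_rot"]).as_matrix()); print(optics.calibration("wrist"))
E
```

```text
carrier [0.504 0.4   0.01 ] yaw 0.08098487923109336 0.22097967622690773
[[0.606876054422657, 0.4908765256681664], [0.6203526644311723, 0.32768260136278055], [0.40035901142408475, 0.30714740014306136], [0.386620635427229, 0.4730000688464854]]
tray [ 0.521 -0.129  0.024] yaw -0.15447212401933283 0.20496167035713003
[[0.6332848504186153, -0.0732192701064164], [0.6086065300155323, -0.21621737230649843], [0.4117602626381438, -0.18397254059556573], [0.4307636819006699, -0.041684168747600385]]
old [0.508 0.443 0.045] yaw 0.16383416187498412 0.13409735557839028
[[0.5737169721125939, 0.4535174802334634], [0.44141529054473994, 0.431645904445802]]
clean [0.506 0.36  0.045] yaw 0.09113638808274799 0.14772573246871756
[[0.5794760953984623, 0.36711039601628953], [0.43236343165577723, 0.35366583577986777]]
new [ 0.514 -0.38   0.03 ] yaw 0.3974734256734642 0.14427941592703775
[[0.5807285676369485, -0.35175106003052986], [0.4476968939897833, -0.407600175214938]]
[[ 0.951  0.311  0.   ]
 [ 0.311 -0.951  0.   ]
 [ 0.    -0.    -1.   ]]
{'fov_y': 63.24337500264234, 'cx': 273.2667118296776, 'cy': 207.26837988516368, 'D': array([-0.042,  0.   ,  0.   ,  0.   ,  0.   ]), 'T_tool_cam': array([[-0.   , -0.967, -0.256,  0.07 ],
       [ 1.   , -0.   ,  0.001,  0.   ],
       [-0.001, -0.256,  0.967, -0.14 ],
       [ 0.   ,  0.   ,  0.   ,  1.   ]])}
```

```bash
A='[0.027,-0.038,0,0,0,0]'
python3 -m pendant '[[0,0,0,0,0,0.117],[0,0,0,0,0,0.117],[0.027,-0.038,0,0,0,0],[0.027,-0.038,0,0,0,0],[0.027,-0.038,0,0,0,0],[0.027,-0.038,0,0,0,0],[0.027,-0.038,0,0,0,0],[0.027,-0.038,0,0,0,0]]' 0.75
python3 -m pendant '[[0.027,-0.038,0,0,0,0],[0.027,-0.038,0,0,0,0],[0.027,-0.038,0,0,0,0],[0.027,-0.038,0,0,0,0],[0.027,-0.038,0,0,0,0],[0.008,-0.047,0,0,0,0],[0.008,-0.047,0,0,0,0],[0.008,-0.047,0,0,0,0]]'
python3 -m pendant '[[0.008,-0.047,0,0,0,0],[0.008,-0.047,0,0,0,0],[0.008,-0.047,0,0,0,0],[0.008,-0.047,0,0,0,0],[0.008,-0.047,0,0,0,0],[0.008,-0.047,0,0,0,0],[0.008,-0.047,0,0,0,0],[0.008,-0.047,0,0,0,0]]'
```

```text
clock: 2.0
ee_pos: [0.3298, -0.3283, 0.2449]
tcp_rot: [3.139, 0.128, 0.001]
contact_force: [0.6, 0.1, 1.4]
width: 0.75
gripper_force: 0.0
clock: 2.8
ee_pos: [0.4607, 0.015, 0.2449]
tcp_rot: [-3.139, -0.128, -0.001]
contact_force: [0.9, 0.4, 0.5]
width: 0.755
gripper_force: 0.0
clock: 3.6
ee_pos: [0.4935, 0.3951, 0.2448]
tcp_rot: [-3.139, -0.129, -0.0]
contact_force: [0.7, 0.3, 0.6]
width: 0.749
gripper_force: 0.0
```

```bash
python3 - <<'E'
from h import *
np.set_printoptions(precision=3,suppress=True)
cm=cam("wrist"); im=optics.camera("wrist"); cv2.imwrite("pics/w1.png",im); print(arm.read_state()["ee_pos"])
for t,z in [("old_filter",.045),("clean_filter",.045),("clean_filter_outlet",.045),("carrier",.01)]:
    for r in optics.find_in("wrist",t)[:2]: print(t,round(r["p"],2),np.array(r["location"]),ray(cm,[r["location"]],z)[0])
np.savez("w1.npz",K=cm[0],D=cm[1],V=cm[2])
E
```

```text
[0.494 0.402 0.245]
old_filter 0.8 [218.9 175.8] [0.502 0.45  0.045]
clean_filter 0.74 [306.1 175.7] [0.509 0.363 0.045]
clean_filter_outlet 0.89 [305.  178.1] [0.507 0.364 0.045]
carrier 0.66 [266.5 152.1] [0.526 0.405 0.01 ]
```

View pics/w1.png

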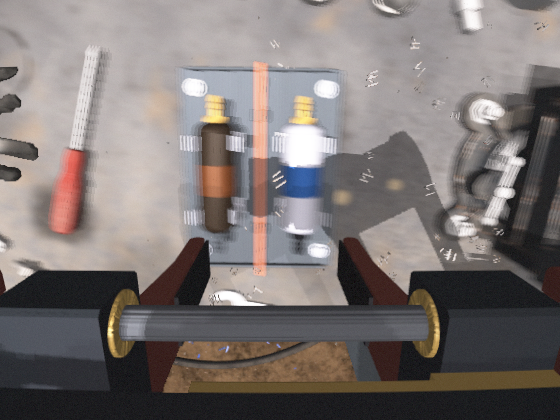

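The wrist picture is blurred because the arm was still settling. It shows the dirty filter at (217,178), the clean one at (302,180), the copper pipe at column 261, and the plate spanning (180..340, 68..265). I'll centre over the dirty filter, let the arm settle and measure again.

```bash
python3 -m pendant '[[0.005,-0.042,0,0,0,0],[0,0,-0.02,0,0,0],[0,0,0,0,0,0],[0,0,0,0,0,0],[0,0,0,0,0,0]]'
python3 - <<'E'
from h import *
np.set_printoptions(precision=4,suppress=True)
cm=cam("wrist"); im=optics.camera("wrist"); cv2.imwrite("pics/w2.png",im); print(arm.read_state()["ee_pos"])
for t,z in [("old_filter",.045),("clean_filter",.045)]:
    for r in optics.find_in("wrist",t)[:1]: print(t,round(r["p"],2),np.array(r["location"]),ray(cm,[r["location"]],z)[0])
np.savez("w2.npz",K=cm[0],D=cm[1],V=cm[2])
# copper pipe line
hsv=cv2.cvtColor(im,cv2.COLOR_BGR2HSV)
o=im[50:300,150:420]; cv2.imwrite("pics/w2c.png",cv2.resize(o,None,fx=2.2,fy=2.2,interpolation=cv2.INTER_CUBIC))
E
```

```text
clock: 4.35
ee_pos: [0.4951, 0.4336, 0.2642]
tcp_rot: [3.138, 0.126, -0.001]
contact_force: [-0.2, -0.1, -1.4]
width: 0.748
gripper_force: 0.0
[0.495  0.4338 0.2641]
old_filter 0.79 [259.8 175.3] [0.5038 0.4481 0.045 ]
clean_filter 0.82 [338.9 176. ] [0.5098 0.3639 0.045 ]
```

View pics/w2c.png

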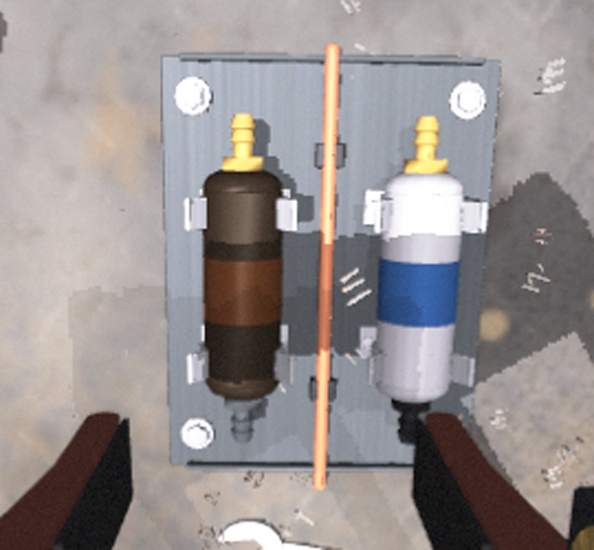

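The sharp picture shows the dirty filter's brass tip at (242,113) and dark tip at (241,443) in the crop. The clean filter's tips are at (427,115) and (409,443). The pipe runs from (333,45) to (320,487).

```bash
python3 - <<'E'
from h import *
np.set_printoptions(precision=4,suppress=True)
d=np.load("w2.npz"); cm=(d["K"],d["D"],d["V"]); c=lambda L:np.array(L,float)/2.2+[150,50]
for n,L,z in [("old",[(242,113),(241,443)],.045),("oldmid",[(204,285),(283,285)],.045),("clean",[(427,115),(409,443)],.045),("pipe",[(333,45),(320,487)],.015),("platetop",[(163,57),(500,62)],.01)]:
    P=ray(cm,c(L),z); e=P[0]-P[1]; print(n,P.mean(0),"yaw",np.arctan2(e[1],e[0]),np.linalg.norm(e),P[:,:2].tolist())
E
```

```text
old [0.4982 0.4477 0.045 ] yaw 0.06734629235111116 0.16243807477503266 [[0.5792075800747993, 0.4532009010150456], [0.41713773691098244, 0.4422695665368176]]
oldmid [0.4993 0.4468 0.045 ] yaw 1.650452891005491 0.03835886904582435 [[0.49773888682209344, 0.46591709571490103], [0.500791192247608, 0.4276798590722764]]
clean [0.5046 0.3621 0.045 ] yaw 0.07481892903614924 0.16186522585260846 [[0.5853443330914136, 0.3681744811053741], [0.4239319463543324, 0.35607519401253823]]
pipe [0.4988 0.4042 0.015 ] yaw 0.06938167382668992 0.23487196810519897 [[0.6159507246203824, 0.41233744013893925], [0.38164384507142013, 0.39605470088420397]]
platetop [0.6101 0.4118 0.01  ] yaw 1.6396628537838474 0.167967260231232 [[0.6042839092824256, 0.49559986516267335], [0.6158420901163201, 0.32803074818285094]]
```

```bash
python3 -m pendant '[[0.004,-0.013,0,0,0,0.008],[0,0,0.04,0,0,0],[0,0,0.05,0,0,0],[0,0,0.04,0,0,0],[0,0,0,0,0,0],[0,0,0,0,0,0]]'
python3 - <<'E'
from h import *
np.set_printoptions(precision=4,suppress=True)
cm=cam("wrist"); im=optics.camera("wrist"); s=arm.read_state(); print(s["ee_pos"],s["tcp_rot"])
for t in ["old_filter","clean_filter"]:
    for r in optics.find_in("wrist",t)[:1]: print(t,r["p"],ray(cm,[r["location"]],.045)[0])
print(proj(cm,[(.4978,.4473,.045),(.5776,.453,.045),(.42,.4417,.045)]))
cv2.imwrite("pics/w3.png",im)
E
```

```text
clock: 5.1
ee_pos: [0.4981, 0.4491, 0.1346]
tcp_rot: [3.139, 0.116, -0.002]
contact_force: [0.5, -0.8, 1.0]
width: 0.754
gripper_force: 0.0
[0.4992 0.4498 0.1363] [-3.1379 -0.1159 -0.0029]
old_filter 0.63 [0.5053 0.447  0.045 ]
clean_filter 0.78 [0.5192 0.3632 0.045 ]
[[275.2838 220.3365]
 [275.7675 102.0507]
 [274.9263 317.5328]]
```

View pics/w3.png

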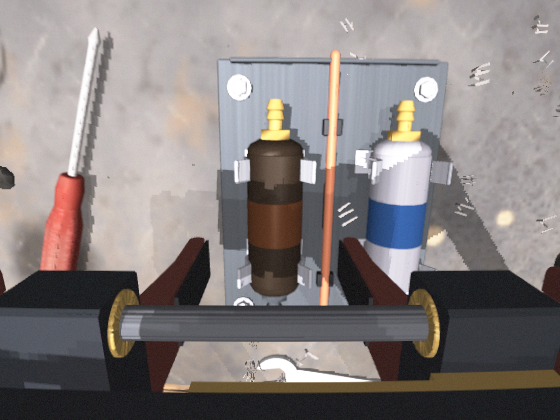

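The filter sits centred between the fingers at column 275, with its brass tip at (275,100), which matches the prediction. I'll descend and grip.

```bash
python3 -m pendant '[[-0.001,0.001,0.04,0,0,0],[0,0,0.035,0,0,0],[0,0,0.012,0,0,0],[0,0,0,0,0,0],[0,0,0,0,0,0]]'
python3 -m pendant '[[0,0,0,0,0,0],[0,0,0,0,0,0],[0,0,0,0,0,0],[0,0,0,0,0,0],[0,0,0,0,0,0]]' 0.0 50
```

```text
clock: 5.75
ee_pos: [0.4985, 0.4485, 0.0497]
tcp_rot: [-3.138, -0.116, -0.004]
contact_force: [-0.3, 0.4, -0.5]
width: 0.752
gripper_force: 0.0
clock: 6.25
ee_pos: [0.4975, 0.448, 0.0484]
tcp_rot: [-3.138, -0.116, -0.001]
contact_force: [-1.0, -0.1, 3.2]
width: 0.425
gripper_force: 50.0
```

```bash
python3 -m pendant '[[0,0,-0.003,0,0,0],[0,0,-0.003,0,0,0],[0,0,-0.003,0,0,0],[0,0,-0.003,0,0,0],[0,0,-0.004,0,0,0],[0,0,-0.004,0,0,0],[0,0,-0.005,0,0,0],[0,0,-0.005,0,0,0]]'
```

```text
clock: 7.05
ee_pos: [0.498, 0.4474, 0.0792]
tcp_rot: [-3.139, -0.116, -0.003]
contact_force: [-0.3, -1.5, -2.9]
width: 0.423
gripper_force: 50.0
```

```bash
python3 -m pendant '[[0,0,-0.045,0,0,0],[0,0,-0.045,0,0,0],[0,0,-0.045,0,0,0],[0,0,-0.045,0,0,0],[0,0,-0.005,0,0,0],[-0.0016,0.03,0,0,0,0],[-0.0016,0.04,0,0,0,0],[-0.0016,0.048,0,0,0,0]]'
python3 -m pendant '[[-0.0016,0.048,0,0,0,0],[-0.0016,0.048,0,0,0,0],[-0.0016,0.048,0,0,0,0],[-0.0016,0.048,0,0,0,0],[-0.0016,0.048,0,0,0,0],[-0.0016,0.048,0,0,0,0],[-0.0016,0.048,0,0,0,0],[-0.0016,0.048,0,0,0,0]]'
python3 -m pendant '[[-0.0016,0.048,0,0,0,0],[-0.0016,0.03,0,0,0,0],[0,0,0,0,0,0.115],[0,0,0,0,0,0.115],[0,0,0,0,0,0],[0,0,0,0,0,0]]'
python3 - <<'E'
from h import *
np.set_printoptions(precision=4,suppress=True)
cm=cam("wrist"); im=optics.camera("wrist"); cv2.imwrite("pics/w4.png",im)
for t in ["drip_tray","old_filter"]:
    for r in optics.find_in("wrist",t)[:1]: print(t,r["p"],r["location"],ray(cm,[r["location"]],.01)[0])
E
```

```text
clock: 7.85
ee_pos: [0.5006, 0.3286, 0.2623]
tcp_rot: [3.139, 0.119, -0.0]
contact_force: [0.7, -1.2, -2.3]
width: 0.419
gripper_force: 50.0
clock: 8.65
ee_pos: [0.5157, -0.0565, 0.2625]
tcp_rot: [3.139, 0.116, -0.001]
contact_force: [0.7, 0.0, -2.3]
width: 0.425
gripper_force: 50.0
clock: 9.25
ee_pos: [0.5187, -0.1324, 0.2624]
tcp_rot: [-3.132, 0.24, 0.001]
contact_force: [0.4, 0.8, -2.5]
width: 0.423
gripper_force: 50.0
drip_tray 0.89 [243.3, 133.2] [ 0.5756 -0.1074  0.01  ]
old_filter 0.6 [273.6, 232.7] [ 0.4533 -0.1231  0.01  ]
```

View pics/w4.png

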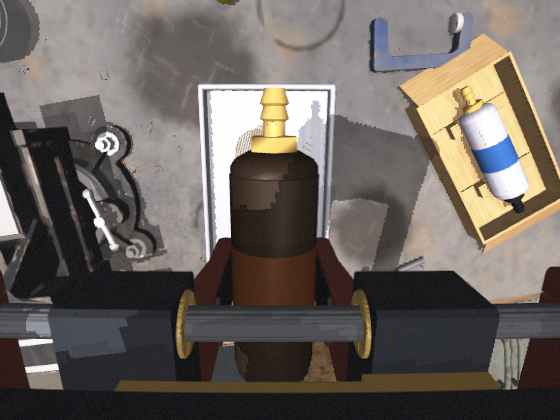

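The filter is held centred over the tray, whose far rim runs from (200,88) to (335,88). On the right, the new filter's brass tip is at (464,88) and its black tip at (517,212).

```bash
python3 - <<'E'
from h import *
np.set_printoptions(precision=4,suppress=True)
cm=cam("wrist")
for n,L,z in [("trayfar",[(200,87),(335,87)],.024),("new",[(464,88),(517,212)],.03),("newmid",[(474,160),(514,142)],.03),("carton",[(405,93),(483,249)],.034)]:
    P=ray(cm,L,z); e=P[0]-P[1]; print(n,P.mean(0),"yaw",np.arctan2(e[1],e[0]),np.linalg.norm(e),P[:,:2].tolist())
    if n=="trayfar": u=np.array([e[1],-e[0],0])/np.linalg.norm(e); print("centre",P.mean(0)-.1*u, np.arctan2(u[1],u[0]))
print(arm.read_state()["ee_pos"])
E
```

```text
trayfar [ 0.6201 -0.1421  0.024 ] yaw 1.4163447834334333 0.14284875217160775 [[0.6310741345485312, -0.07148386348212254], [0.6090985404112772, -0.21263215167330146]]
centre [ 0.5213 -0.1267  0.024 ] -0.1544515433614634
new [ 0.5149 -0.377   0.03  ] yaw 0.39071321997955855 0.1587876209517863 [[0.5882720725975109, -0.3468019004129287], [0.4414510572655216, -0.407275845417467]]
newmid [ 0.5167 -0.3791  0.03  ] yaw 1.857939608725227 0.04728294399273209 [[0.5100018879289864, -0.35641300723580155], [0.5233930621072883, -0.4017600385250295]]
carton [ 0.4977 -0.3236  0.034 ] yaw 0.41146884500467756 0.20577789341497227 [[0.5920209704002881, -0.2823993315565601], [0.403418465009997, -0.36470143589666126]]
[ 0.519  -0.1322  0.2626]
```

```bash
python3 -m pendant '[[0.003,-0.005,0.04,0,0,0],[0,0,0.05,0,0,0],[0,0,0.05,0,0,0],[0,0,0.05,0,0,0],[0,0,0.03,0,0,0],[0,0,0.006,0,0,0],[0,0,0,0,0,0]]'
python3 -m pendant '[[0,0,0.004,0,0,0],[0,0,0.004,0,0,0],[0,0,0,0,0,0],[0,0,0,0,0,0]]'
```

```text
clock: 10.1
ee_pos: [0.5227, -0.1277, 0.0362]
tcp_rot: [-3.132, 0.243, 0.003]
contact_force: [0.4, 0.7, -2.2]
width: 0.426
gripper_force: 50.0
clock: 10.5
ee_pos: [0.5235, -0.1282, 0.0295]
tcp_rot: [3.132, -0.245, 0.002]
contact_force: [0.0, 0.2, -1.5]
width: 0.421
gripper_force: 50.0
```

```bash
python3 -m pendant '[[0,0,0.002,0,0,0],[0,0,0.001,0,0,0],[0,0,0,0,0,0]]'
python3 -m pendant '[[0,0,0,0,0,0],[0,0,0,0,0,0],[0,0,0,0,0,0]]' 0.6
python3 -m pendant '[[0,0,0,0,0,0],[0,0,0,0,0,0],[0,0,-0.015,0,0,0],[0,0,-0.03,0,0,0],[0,0,-0.05,0,0,0],[0,0,-0.05,0,0,0],[0,0,0,0,0,0]]'
python3 - <<'E'
from h import *
np.set_printoptions(precision=4,suppress=True)
cm=cam("wrist"); im=optics.camera("wrist"); cv2.imwrite("pics/w5.png",im)
for r in optics.find_in("wrist","old_filter")[:1]: print(r["p"],r["location"],ray(cm,[r["location"]],.022)[0])
E
```

```text
clock: 10.8
ee_pos: [0.5229, -0.1279, 0.0256]
tcp_rot: [-3.132, 0.245, 0.0]
contact_force: [0.0, -0.2, -1.7]
width: 0.424
gripper_force: 50.0
clock: 11.1
ee_pos: [0.5232, -0.1281, 0.0258]
tcp_rot: [3.132, -0.245, 0.001]
contact_force: [1.3, -0.0, 0.2]
width: 0.6
gripper_force: 0.0
clock: 11.8
ee_pos: [0.5273, -0.1295, 0.1772]
tcp_rot: [3.129, -0.245, 0.019]
contact_force: [1.3, -1.1, 0.2]
width: 0.599
gripper_force: 0.0
0.62 [269.6, 198.8] [ 0.5293 -0.1272  0.022 ]
```

View pics/w5.png

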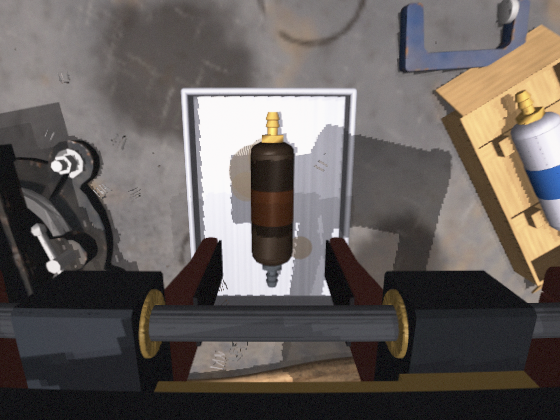

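The dirty filter lies flat in the tray at about (271,200), released. Next is the new filter.

```bash
python3 -m pendant '[[0.004,0.041,-0.03,0,0,0],[0.004,0.041,0,0,0,0],[0.004,0.041,0,0,0,0],[0.004,0.041,0,0,0,0],[0.004,0.041,0,0,0,0],[0.004,0.041,0,0,0,0],[0,0,0,0,0,-0.14],[0,0,0,0,0,-0.14]]'
python3 -m pendant '[[0,0,0,0,0,-0.14],[0,0,0,0,0,-0.13],[0,0,0,0,0,0],[0,0,0,0,0,0],[0,0,0,0,0,0]]'
python3 - <<'E'
from h import *
np.set_printoptions(precision=4,suppress=True)
cm=cam("wrist"); im=optics.camera("wrist"); cv2.imwrite("pics/w6.png",im); np.savez("w6.npz",K=cm[0],D=cm[1],V=cm[2])
for r in optics.find_in("wrist","new_filter")[:1]: print(r["p"],r["location"],ray(cm,[r["location"]],.03)[0])
E
```

```text
clock: 12.7
ee_pos: [0.507, -0.3747, 0.1971]
tcp_rot: [-3.132, -0.199, 0.005]
contact_force: [0.3, -0.5, -0.4]
width: 0.6
gripper_force: 0.0
clock: 13.2
ee_pos: [0.5081, -0.3736, 0.1991]
tcp_rot: [-3.08, -0.61, 0.001]
contact_force: [0.6, -0.2, 0.4]
width: 0.6
gripper_force: 0.0
0.6 [282.4, 186.1] [ 0.5188 -0.3785  0.03  ]
```

View pics/w6.png

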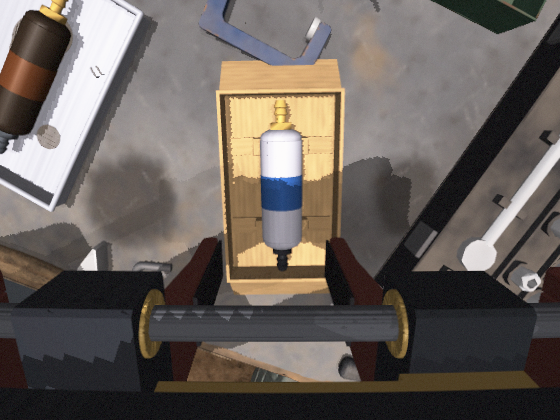

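The new filter's brass tip is at (281,99) and its black tip at (282,270). The can spans columns 260–303, about 7 px right of the finger centreline at 274.

```bash
python3 - <<'E'
from h import *
np.set_printoptions(precision=4,suppress=True)
d=np.load("w6.npz"); cm=(d["K"],d["D"],d["V"])
P=ray(cm,[(281,99),(282.5,270)],.03); e=P[0]-P[1]; u=e/np.linalg.norm(e); yaw=np.arctan2(e[1],e[0])
C=P.mean(0)-.001*u; print(C,yaw,np.linalg.norm(e)); print("can mid",ray(cm,[(260.5,195),(302.5,195)],.03).mean(0))
s=arm.read_state(); M=R.from_rotvec(s["tcp_rot"]).as_matrix(); print(s["ee_pos"],"toolyaw",np.arctan2(M[1,0],M[0,0]),"delta tool",M.T@(C-s["ee_pos"]))
E
```

```text
[ 0.5144 -0.3798  0.03  ] 0.4061446380044828 0.1615979543450757
can mid [ 0.5108 -0.381   0.03  ]
[ 0.5083 -0.3738  0.1997] toolyaw 0.3923732845950776 delta tool [0.0033 0.008  0.1697]
```

```bash
python3 -m pendant '[[0.003,0.007,0.03,0,0,-0.01],[0,0,0.05,0,0,0],[0,0,0.045,0,0,0],[0,0,0.03,0,0,0],[0,0,0.011,0,0,0],[0,0,0,0,0,0],[0,0,0,0,0,0]]'
python3 -m pendant '[[0,0,0,0,0,0],[0,0,0,0,0,0],[0,0,0,0,0,0],[0,0,0,0,0,0]]' 0.0 40
```

```text
clock: 14.0
ee_pos: [0.5148, -0.3801, 0.0354]
tcp_rot: [3.076, 0.629, 0.002]
contact_force: [0.1, -0.1, -0.4]
width: 0.6
gripper_force: 0.0
clock: 14.4
ee_pos: [0.5141, -0.3787, 0.0353]
tcp_rot: [-3.078, -0.629, -0.001]
contact_force: [-1.1, 4.7, 6.4]
width: 0.422
gripper_force: 40.0
```

```bash
python3 -m pendant '[[0,0,-0.02,0,0,0],[0,0,-0.04,0,0,0],[0,0,-0.05,0,0,0],[0,0,-0.05,0,0,0],[0,0,-0.05,0,0,0],[0,0,-0.02,0,0,0.11],[0,0,0,0,0,0.11],[0,0,0,0,0,0.11]]'
python3 -m pendant '[[0.0026,-0.03,0,0,0,0],[0.0026,-0.0485,0,0,0,0],[0.0026,-0.0485,0,0,0,0],[0.0026,-0.0485,0,0,0,0],[0.0026,-0.0485,0,0,0,0],[0.0026,-0.0485,0,0,0,0],[0.0026,-0.0485,0,0,0,0],[0.0026,-0.0485,0,0,0,0]]'
python3 -m pendant '[[0.0026,-0.0485,0,0,0,0],[0.0026,-0.0485,0,0,0,0],[0.0026,-0.0485,0,0,0,0],[0.0026,-0.0485,0,0,0,0],[0.0026,-0.0485,0,0,0,0],[0.0026,-0.0485,0,0,0,0],[0.0026,-0.0485,0,0,0,0],[0.0026,-0.0485,0,0,0,0]]'
python3 -m pendant '[[0.0026,-0.0485,0,0,0,0],[0,-0.02,0,0,0,0],[0,0,0,0,0,0],[0,0,0,0,0,0]]'
python3 - <<'E'
from h import *
np.set_printoptions(precision=4,suppress=True)
cm=cam("wrist"); im=optics.camera("wrist"); cv2.imwrite("pics/w7.png",im); np.savez("w7.npz",K=cm[0],D=cm[1],V=cm[2])
s=arm.read_state(); M=R.from_rotvec(s["tcp_rot"]).as_matrix(); print(s["ee_pos"],"toolyaw",np.arctan2(M[1,0],M[0,0]),"delta tool",M.T@(np.array([.4976,.448,.05])-s["ee_pos"]))
E
```

```text
clock: 15.2
ee_pos: [0.5142, -0.3798, 0.2659]
tcp_rot: [3.137, 0.109, 0.003]
contact_force: [0.3, 0.3, -1.8]
width: 0.423
gripper_force: 40.0
clock: 16.0
ee_pos: [0.507, -0.0076, 0.2646]
tcp_rot: [3.139, 0.115, 0.002]
contact_force: [-0.1, 0.8, -2.5]
width: 0.425
gripper_force: 40.0
clock: 16.8
ee_pos: [0.4992, 0.3812, 0.2645]
tcp_rot: [-3.139, -0.116, -0.002]
contact_force: [0.9, -0.0, -0.9]
width: 0.426
gripper_force: 40.0
clock: 17.2
ee_pos: [0.4968, 0.4469, 0.2639]
tcp_rot: [3.138, 0.117, -0.001]
contact_force: [0.4, -0.9, -0.9]
width: 0.423
gripper_force: 40.0
[0.4971 0.4463 0.264 ] toolyaw 0.0733686093535352 delta tool [ 0.0007 -0.0019  0.214 ]
```

View pics/w7.png

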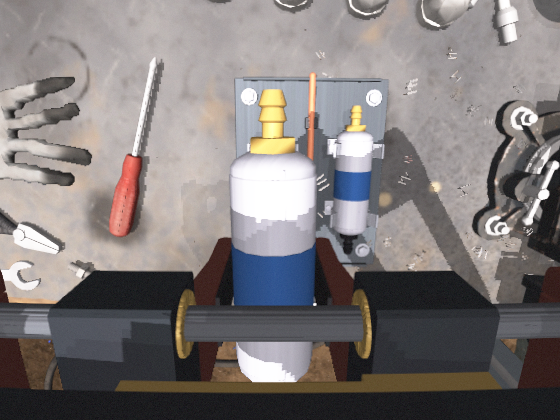

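The new filter is held straight with brass forward, tip at (273,90), the same offset as the old one had in the hand. The clean filter at (352,170) is untouched. I'll descend and press it in.

```bash
python3 -m pendant '[[0.001,-0.0015,0.03,0,0,0],[0,0,0.05,0,0,0],[0,0,0.05,0,0,0],[0,0,0.04,0,0,0],[0,0,0.01,0,0,0],[0,0,0,0,0,0],[0,0,0,0,0,0]]'
python3 -m pendant '[[0,0,0.004,0,0,0],[0,0,0.004,0,0,0],[0,0,0.004,0,0,0],[0,0,0.004,0,0,0],[0,0,0.004,0,0,0],[0,0,0,0,0,0]]'
```

```text
clock: 17.95
ee_pos: [0.4997, 0.4495, 0.0864]
tcp_rot: [-3.138, -0.114, -0.004]
contact_force: [0.7, -0.1, -1.3]
width: 0.422
gripper_force: 40.0
clock: 18.55
ee_pos: [0.4985, 0.4492, 0.0641]
tcp_rot: [3.139, 0.116, 0.002]
contact_force: [2.2, -2.5, -1.4]
width: 0.429
gripper_force: 40.0
```

```bash
python3 -m pendant '[[0,0.001,0.003,0,0,0],[0,0,0.004,0,0,0],[0,0,0.004,0,0,0],[0,0,0.003,0,0,0],[0,0,0,0,0,0],[0,0,0,0,0,0]]'
```

```text
clock: 19.15
ee_pos: [0.4974, 0.4482, 0.0512]
tcp_rot: [3.139, 0.116, -0.001]
contact_force: [-2.3, -3.9, 12.6]
width: 0.425
gripper_force: 40.0
```

```bash
python3 -m pendant '[[0,0,0.001,0,0,0],[0,0,0,0,0,0],[0,0,0,0,0,0]]'
python3 -m pendant '[[0,0,0.001,0,0,0],[0,0,0,0,0,0],[0,0,0,0,0,0]]'
```

```text
clock: 19.45
ee_pos: [0.4975, 0.4482, 0.0511]
tcp_rot: [3.139, 0.116, -0.001]
contact_force: [-4.3, -5.5, 19.5]
width: 0.426
gripper_force: 40.0
clock: 19.75
ee_pos: [0.4975, 0.4482, 0.051]
tcp_rot: [3.139, 0.116, -0.001]
contact_force: [-7.6, -6.8, 25.6]
width: 0.423
gripper_force: 40.0
```

It is stiff against the seat at TCP 0.051, so it should be home. I'll relieve the load, release, back off and look.

```bash
python3 -m pendant '[[0,0,-0.002,0,0,0],[0,0,0,0,0,0]]'
python3 -m pendant '[[0,0,0,0,0,0],[0,0,0,0,0,0],[0,0,0,0,0,0],[0,0,0,0,0,0]]' 0.68
python3 -m pendant '[[0,0,-0.02,0,0,0],[0,0,-0.04,0,0,0],[0,0,-0.05,0,0,0],[0,0,-0.05,0,0,0],[0,0,-0.05,0,0,0],[0,0,0,0,0,0],[0,0,0,0,0,0],[0,0,0,0,0,0]]'
python3 - <<'E'
from h import *
np.set_printoptions(precision=4,suppress=True)
cm=cam("wrist"); im=optics.camera("wrist"); np.savez("w8.npz",K=cm[0],D=cm[1],V=cm[2])
a=cv2.resize(im[60:270,170:380],(420,420),interpolation=cv2.INTER_CUBIC)
sc=optics.camera("scene"); b=cv2.resize(sc[220:350,165:295],(380,380),interpolation=cv2.INTER_CUBIC)
o=np.zeros((420,800,3),np.uint8); o[:,:420]=a; o[:380,420:]=b; cv2.imwrite("pics/w8.png",o)
for t in ["new_filter","clean_filter"]:
    for r in optics.find_in("wrist",t)[:2]: print(t,r["p"],r["location"],ray(cm,[r["location"]],.045)[0])
E
```

```text
clock: 19.95
ee_pos: [0.4975, 0.4482, 0.0512]
tcp_rot: [3.139, 0.116, -0.001]
contact_force: [-3.9, -3.3, 12.8]
width: 0.428
gripper_force: 40.0
clock: 20.35
ee_pos: [0.4978, 0.4484, 0.0496]
tcp_rot: [3.139, 0.116, -0.001]
contact_force: [-0.5, -0.2, -0.5]
width: 0.676
gripper_force: 0.0
clock: 21.15
ee_pos: [0.4971, 0.4477, 0.2583]
tcp_rot: [3.138, 0.116, -0.004]
contact_force: [-0.2, 0.3, -1.1]
width: 0.679
gripper_force: 0.0
new_filter 0.88 [270.7, 179.8] [0.5026 0.45   0.045 ]
new_filter 0.27 [355.0, 178.6] [0.5104 0.3616 0.045 ]
clean_filter 0.92 [353.5, 178.2] [0.5107 0.3632 0.045 ]
```

View pics/w8.png

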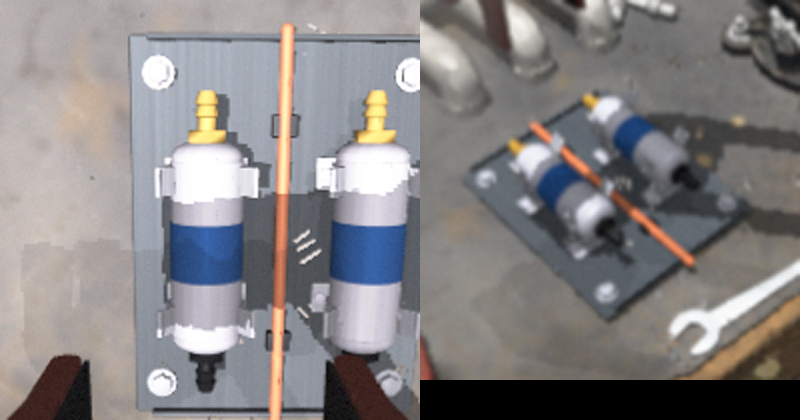

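Both filters match in this view: brass tips at (207,91) and (375,91), blue bands on the same rows. As a height check, I'll close the fingers and lightly touch the top of the can. Contact is expected at TCP z of about 0.086.

```bash
python3 -m pendant '[[0,0,0.03,0,0,0],[0,0,0.05,0,0,0],[0,0,0.05,0,0,0],[0,0,0.03,0,0,0],[0,0,0.007,0,0,0],[0,0,0,0,0,0],[0,0,0,0,0,0]]' 0.0 20
python3 -m pendant '[[0,0,0.002,0,0,0],[0,0,0.001,0,0,0],[0,0,0,0,0,0],[0,0,0,0,0,0]]'
python3 -m pendant '[[0,0,0.001,0,0,0],[0,0,0.001,0,0,0],[0,0,0,0,0,0],[0,0,0,0,0,0]]'
```

```text
clock: 22.05
ee_pos: [0.4991, 0.4492, 0.0947]
tcp_rot: [-3.138, -0.116, -0.003]
contact_force: [0.1, -0.2, 0.4]
width: 0.088
gripper_force: 0.0
clock: 22.45
ee_pos: [0.4983, 0.4485, 0.0908]
tcp_rot: [-3.139, -0.116, -0.001]
contact_force: [-0.3, -0.5, 0.0]
width: 0.005
gripper_force: 0.0
clock: 22.85
ee_pos: [0.4979, 0.4483, 0.088]
tcp_rot: [3.139, 0.116, -0.0]
contact_force: [0.5, 0.2, -0.1]
width: 0.007
gripper_force: 0.0
```

```bash
python3 -m pendant '[[0,0,0.001,0,0,0],[0,0,0.001,0,0,0],[0,0,0,0,0,0],[0,0,0,0,0,0]]'
python3 -m pendant '[[0,0,0.001,0,0,0],[0,0,0,0,0,0],[0,0,0,0,0,0]]'
```

```text
clock: 23.25
ee_pos: [0.4981, 0.4484, 0.0863]
tcp_rot: [-3.139, -0.116, -0.0]
contact_force: [-0.2, 0.1, 1.9]
width: 0.006
gripper_force: 1.2
clock: 23.55
ee_pos: [0.4981, 0.4485, 0.0862]
tcp_rot: [-3.139, -0.116, -0.001]
contact_force: [-2.2, -0.6, 7.9]
width: 0.008
gripper_force: 4.2
```

Contact came at 0.0863, so the filter is at its seat height and firm. I'll back off and hand in.

```bash
python3 -m pendant '[[0,0,-0.01,0,0,0],[0,0,-0.03,0,0,0],[0,0,-0.05,0,0,0],[0,0,-0.05,0,0,0],[0,0,-0.03,0,0,0],[0,0,0,0,0,0],[0,0,0,0,0,0],[0,0,0,0,0,0]]'
python3 -c "
from h import *
cm=cam('wrist'); optics.camera('wrist')
for t in ['new_filter','clean_filter']: r=optics.find_in('wrist',t)[0]; print(t,r['p'],ray(cm,[r['location']],.045)[0])
print(arm.hand_in())"
```

```text
clock: 24.35
ee_pos: [0.4971, 0.4476, 0.2534]
tcp_rot: [3.138, 0.116, -0.004]
contact_force: [-0.3, -0.1, 0.1]
width: 0.005
gripper_force: 0.0
new_filter 0.76 [0.50262302 0.44865729 0.045     ]
clean_filter 0.66 [0.51077657 0.36576187 0.045     ]
the job is handed in; nothing more can be done
None
```

I handed the job in at about 24 s: the dirty filter lies flat in the drip tray and the new one is pressed home in the left clips, brass nipple the same way as the clean filter's; the hand-in returned no verdict.

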